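# Start a five-minute run on the tube roller mixer

## Task

Start a five-minute run on the tube roller mixer: grip the grey click dial and wind it counter-clockwise firmly but gently against its sprung zero stop (red mark), holding it there a moment without overwinding the stop, then turn it clockwise exactly five clicks to the green mark and let go. With the dial left standing in that click, press the green start button gently all the way down and release it; leave the tube racks, the stray cap on the machine and the other things on the bench where they are.

Things in the scene. Friction and masses are not known exactly. Their poses are not given: they have to be found in the camera images.
- mixer: White tube roller mixer, a fixed box 220 (x) x 260 (y) x 70 mm tall, origin under its centre. Its x axis points from the low control deck (robot's side) to the rollers with tubes (from x = 5 mm back; tops at 110 mm). Deck at z 70 mm. In this frame the dial's axis is at (-55, 60) mm, the start button's at (-55, -75) mm; a loose 18 mm cap stands on the deck near (-85, -11) mm.
- dial_grip (a point): Middle of the dial's grey finger bar, on the dial's vertical axis, 101 mm above the table. The bar is 48 mm long along this point's x axis (white dash at its +x end), 14 mm thick along y, and stands from 84 to 116 mm above the table on the black skirt. It is worn: it has some 3 to 7 degrees of play on the dial either way before it drives it.
- scale: Fixed ring of marks round the dial; origin on the dial's axis at deck height, x axis towards the GREEN mark (fifth click). Marks lie 40 mm out, one each 15 degrees: the red zero mark 75 degrees counter-clockwise of green seen from above, white ones between and up to 60 degrees clockwise of green. Pointer at a mark = that click. The dial starts between the second and the sixth click.
- dial: Black dial skirt, 60 mm diameter, top 84 mm above the table; origin on its vertical axis, x axis towards its white pointer tab at the rim. 24 clicks a turn; let go, it snaps to the nearest click. A click's hump resists with about 0.14 N m. A sprung stop begins 0.05 rad counter-clockwise of the red mark. From there it yields 0.05 rad per 0.3 N m. Wound back: held over 0.08 rad past red. Overwound: over 0.15.
- start_top (a point): Centre of the top face of the green start button, 28 mm diameter, 90 mm above the table, in a black collar of 38 mm diameter whose top is 80 mm above the table. It is pressed straight down.
- start (a joint): Travel of the start button in m, 0 released to 0.006 fully down; it springs back. It needs 2 N to begin to move and 5 N to be fully down; over 0.004 counts as pressed. Do not press it with over 30 N.
- rack_blue: Blue tube rack with capped tubes, loose, 102 x 174 mm, 96 mm tall over the caps; origin under its centre. Leave alone.
- rack_lilac: Lilac tube rack, same size. Leave alone.
- rack_red: Dark red tube rack, same size. Leave alone.
- wash_bottle: White bottle with blue cap, 60 mm diameter, 150 mm tall, origin under its centre. Leave alone.
- beaker: Clear beaker, 76 mm diameter, 80 mm tall, origin under its centre. Leave alone.
- tip_box: Yellow box, 85 x 120 x 55 mm, origin under its centre. Leave alone.
- stray_cap: Light-blue tube cap, 18 mm diameter and tall, standing on the mixer's deck between dial and button; origin under its centre. Leave alone.

How it is judged (in metres and radians):
On the way, in this order (a step that is already met when the one before it is completed fails the run):
1. the dial is held wound back against its zero stop (over 0.08 rad past the red mark) (angle between the x axis of dial and the x axis of scale, either way round above 1.389 rad), for 0.2 s.
2. the dial stands in the fifth click, let go (angle between the x axis of dial and the x axis of scale, either way round below 0.09 rad and contact force between the fingers and dial below 0.2 N), for 0.2 s.
3. the start button is pressed down (over 4 mm of its 6 mm) (angle between the x axis of dial and the x axis of scale, either way round below 0.09 rad and value of joint start above 0.004 m), for 0.05 s.
At the end, for the whole second after the job is handed in: the dial stands in the fifth click (pointer within 0.09 rad of the green mark), let go, and the start button is back up (under 1 mm) (all of step 2 and value of joint start below 0.001 m); the robot touches nothing.
It fails at once if the zero stop is overwound (dial over 0.15 rad past the red mark) (angle between the x axis of dial and the x axis of scale, either way round above 1.459 rad).
It fails at once if the start button is pressed while the dial is not in the fifth click (value of joint start above 0.003 m and not (angle between the x axis of dial and the x axis of scale, either way round below 0.09 rad)).
It fails at once if the start button is pressed harder than 30 N (contact force between anything else and start above 30 N).
It fails at once if the mixer's case is struck or pressed harder than 25 N (contact force between the arm and mixer above 25 N).
It fails at once if a rack, the bottle, the beaker, the tip box or the stray cap is moved more than 15 mm (distance of any of rack_blue, rack_lilac, rack_red, wash_bottle, beaker, tip_box, stray_cap from where it was at the start of the episode above 0.015 m).
It also fails if it takes over 72 s, if anything falls off the work surface, if the arm or the gripper's body presses on something with over 40 N, if the wrist force passes 120 N, or if a joint passes its speed limit or range.

## Robot

A 7-joint arm with a two-finger parallel gripper is mounted at the origin on the work surface. World frame = base frame: x ahead of the robot, y to its left, z up, the work surface at z = 0. Lengths are in mm, angles in rad, forces in N, time in s.
With the tool pointing down it reaches from about 425 to 1025 mm from the base axis. Payload 9.4 kg.
Tool frame: the origin (TCP) lies between the finger pads; the fingertips stand 11 mm ahead of it and the grasp point (between the pads) lies 8 mm behind it; y points along the fingers, x is the direction in which the jaws open and shut, and the axes are right-handed (so a half turn about y gives the same grasp; the last joint's range is limited). The gripper opens to 85 mm and grips with 20 to 120 N. Pads are 22 mm wide; open, the fingers measure 114 mm over their backs; the gripper's body (76 mm by 85 mm) begins 54 mm behind the grasp point. The pads swing forward as they close: fully open they stand 13 mm farther back than shut.
Start: joints at [1.029, 0.599, -0.003, 1.599, 0.002, 0.943, -0.08], TCP at [324.968, -648.089, 242.275] pointing down, gripper open.
Joint ranges: [-2.57, 2.57], [-0.35, 1.97], [-1.29, 1.29], [0.11, 2.56], [-1.05, 4.19], [0.11, 1.86], [-2.63, 2.63]. Speed limits (rad/s): [2.22, 2.22, 3.01, 3.01, 3.14, 3.14, 3.14].

## Interface

Orientations are given as a unit quaternion [w, x, y, z].
In Python, from workcell import * gives the robot as it stands.
- The arm moves only by the tool servo_tool, never from a script. Its argument "targets" is a list that holds one entry, the list of rows, each a list of 7 numbers: the shift along the tool's x, y, z in mm, then the turn, a rotation vector about the tool's x, y, z in rad, then the opening, from 0 (shut) to 1 (fully open). In form: [[[dx, dy, dz, ax, ay, az, grip], ...]]. A call has 1 to 8 rows; each row shifts and turns the pose as measured when the row begins, along the tool's axes as they then stand; what a row does not reach is not made up. A row lasts 1/12 s, in which the tool goes at most 41.7 mm and 7.16 degrees, less where a joint would pass 70% of its speed; a pose out of reach is approached as far as the arm can. A call with a gripper value outside its range is refused whole. The fingers move at their own pace and stop on an object; "grip_force" is the grip in N (left out, the last holds). Time passes only in rows, so rows that do not move let the fingers close. It gives the time, the measured TCP pose, the force and the opening at its end, in the units of the state.
- read_state(): the state, without advancing time (a new reading comes with each control period).
- read_camera(name): name is "scene" or "top"; returns a dict with "color" (480x640x3 uint8, red, green, blue), "vfov" (degrees; the focal length in pixels is half the picture's height over the tangent of half this angle, whatever the lens; pixels are square), "cx", "cy" (the principal point, pixels), "R" (3x3) and "t" (3): a world point X has camera coordinates R X + t. Camera axes: x right, y down, z forward; pixel columns grow to the right and rows downward; lengths in mm; the calibration is good to about 2 mm. A picture is of the moment at which its call begins. There is no depth.
- hand_in(): hands the job in, once; it reports no verdict.
Trained networks look in a picture, given as the dict that the camera call returned (one of the last four; its "shot" number tells which), for a name from the list of things; names that differ only in an ending like _2 or _b are one class to them, and where a whole thing is asked for, a point or a joint stands for the part that bears it (a point fixed in the world has none). Each returns a list of dicts, best first, with "p" (0 to 1); they miss things now and then, are a little off and sometimes report something else, mostly with a low value. They report only what shows in the picture. A call takes as long as a camera call.
- boxes_of(picture, query): "point" ([row, column] in pixels, amid what is visible of it).
- outline_of(picture, query): "mask" (480x640 bool, what is visible of it) and "point" ([row, column] in pixels, amid what is visible of it).
- tip_of(picture, query): "point" ([row, column] in pixels: a listed point, or the origin of a listed thing).
The state is a dict: "t": time; "joint_positions": joint angles; "joint_velocities": joint speeds; "effort": joint torques, N m; "position": TCP position; "eef_rot": TCP orientation; "wrist_force": force on the tool from outside, world axes, zero at the start; "moment": the same for the moment, N m; "gripper_width": opening from 0.0 (shut) to 1.0 (fully open).
Only numpy, scipy, OpenCV 4.12 (cv2) and the standard library are available. Lean on these libraries where they do the work, as an engineer would, in place of code of your own. Each camera call takes 0.05 s, during which the arm holds its last target.

## Working session

There is one attempt and no reset: what is moved stays moved. The work goes in short steps, Python scripts to look and compute and a tool call to move; the robot and the scene stay as the last step left them, time stands still between calls to the robot, and variables do not carry over. Pictures are saved under pics/ and viewed, and the job is handed in when it is done.

Besides the shell and the picture viewer there is one more tool, called after "Emit:" as name(argument=value, ...) on one line, values as JSON. servo_tool: Moves the arm, as the interface text tells. Its arguments: {"type":"object","properties":{"targets":{"type":"array","items":{"type":"array","items":{"type":"array","items":{"type":"number"}}}},"grip_force":{"type":"number"}},"required":["targets"]}

```bash
mkdir -p pics; ls; cat > h.py <<'E'
from workcell import *
import numpy as np, cv2
def save(p,n): cv2.imwrite('pics/'+n+'.png', p['color'][:,:,::-1])
def ray(p,rc):
    f=240/np.tan(np.radians(p['vfov'])/2)
    d=np.array([(rc[1]-p['cx'])/f,(rc[0]-p['cy'])/f,1.0])
    R=np.array(p['R']);t=np.array(p['t'])
    return -R.T@t, R.T@d
def onz(p,rc,z):
    o,d=ray(p,rc); return o+d*(z-o[2])/d[2]
def px(p,X):
    f=240/np.tan(np.radians(p['vfov'])/2)
    c=np.array(p['R'])@np.array(X)+np.array(p['t'])
    return [c[1]/c[2]*f+p['cy'], c[0]/c[2]*f+p['cx']]
E
python3 - <<'E'
from h import *
s=read_state(); print(s)
for n in ('scene','top'):
    p=read_camera(n); save(p,n+'0'); print(n,p['vfov'],p['cx'],p['cy'],np.round(-np.array(p['R']).T@np.array(p['t'])), {k:v for k,v in p.items() if k not in('color','R','t')})
    for q,z in (('mixer',0),('dial_grip',101),('scale',70),('dial',84),('start_top',90),('stray_cap',70),('wash_bottle',0)):
        r=tip_of(p,q)
        for e in r[:2]: print(q,round(e['p'],2),np.round(e['point'],1),np.round(onz(p,e['point'],z),1))
E
```

```text
pics
{'t': 0.0, 'joint_positions': array([ 1.02927916,  0.60011434, -0.00254945,  1.60015105,  0.00182133,
        0.94288173, -0.0797879 ]), 'joint_velocities': array([ 0.00172508,  0.00053193,  0.0004892 , -0.00011627, -0.00062648,
       -0.00268578, -0.00096447]), 'effort': array([-2.26136258e-04, -7.76453090e+01,  1.56434990e+00, -2.58022535e+01,
        1.22254546e-02,  8.86049325e-03,  2.24843188e-05]), 'position': array([ 324.76617864, -647.67592963,  241.41708142]), 'eef_rot': array([ 0.60197432, -0.6014946 ,  0.37186327, -0.37087582]), 'wrist_force': array([ 0.03786634, -0.83283147, -0.69899132]), 'moment': array([ 0.06302971, -0.00012905, -0.02034026]), 'gripper_width': 0.9996513705505283}
scene 51.129609993615404 315.2008711819964 246.91804378992168 [984. 680. 806.] {'vfov': 51.129609993615404, 'cx': 315.2008711819964, 'cy': 246.91804378992168, 'shot': 1}
mixer 0.77 [270.  250.1] [600.9 -82.    0. ]
dial_grip 0.88 [229.3 283.9] [520.6 -50.7 101. ]
dial_grip 0.65 [226.3 268.6] [541.3 -80.8 101. ]
dial 0.64 [238.6 286.3] [523.9 -38.2  84. ]
start_top 0.53 [212.6 240.4] [ 558.1 -176.7   90. ]
stray_cap 0.37 [227.4 267.3] [ 526.5 -112.7   70. ]
wash_bottle 0.77 [220.1 158.6] [ 688.7 -390.1    0. ]
top 47.4894307805548 323.71895048494144 247.42106070540248 [ 243.   -7. 1678.] {'vfov': 47.4894307805548, 'cx': 323.71895048494144, 'cy': 247.42106070540248, 'shot': 2}
mixer 0.97 [222.3 353.3] [596.4 -83.1   0. ]
dial_grip 0.4 [237.5 345.5] [529.3 -55.9 101. ]
scale 0.46 [255.4 470.9] [ 485.8 -430.    70. ]
scale 0.44 [241.7 342.2] [522.1 -47.1  70. ]
start_top 0.64 [228.9 387.2] [ 558.8 -179.5   90. ]
stray_cap 0.58 [240.2 365.3] [ 527.5 -116.1   70. ]
wash_bottle 0.73 [191.7 449.9] [ 699.2 -388.     0. ]
wash_bottle 0.67 [224.6 356.5] [589.2 -93.2   0. ]
```

```bash
python3 - <<'E'
import cv2,numpy as np
a=cv2.imread('pics/scene0.png');b=cv2.imread('pics/top0.png')
cv2.imwrite('pics/a1.png',cv2.resize(a[170:320,180:380],None,fx=4,fy=4,interpolation=cv2.INTER_CUBIC))
cv2.imwrite('pics/b1.png',cv2.resize(b[190:290,300:420],None,fx=6,fy=6,interpolation=cv2.INTER_CUBIC))
E
```

```text
(no output)
```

View pics/scene0.png

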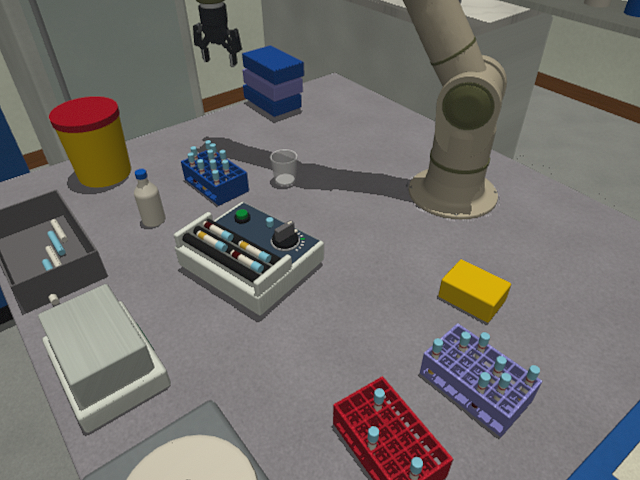

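View pics/top0.png

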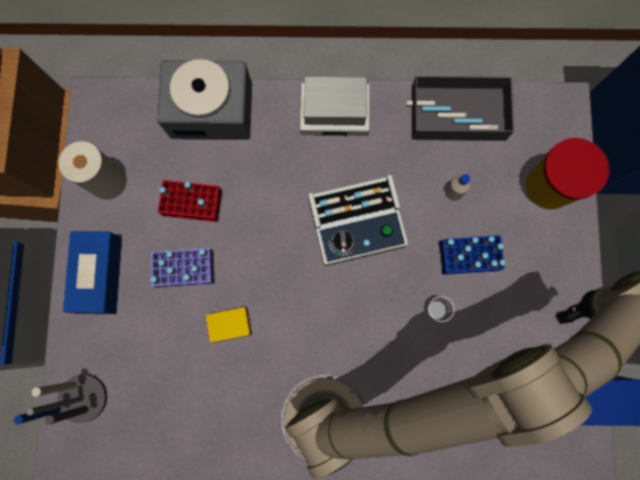

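```bash
sleep 1
```

```text
(no output)
```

View pics/a1.png

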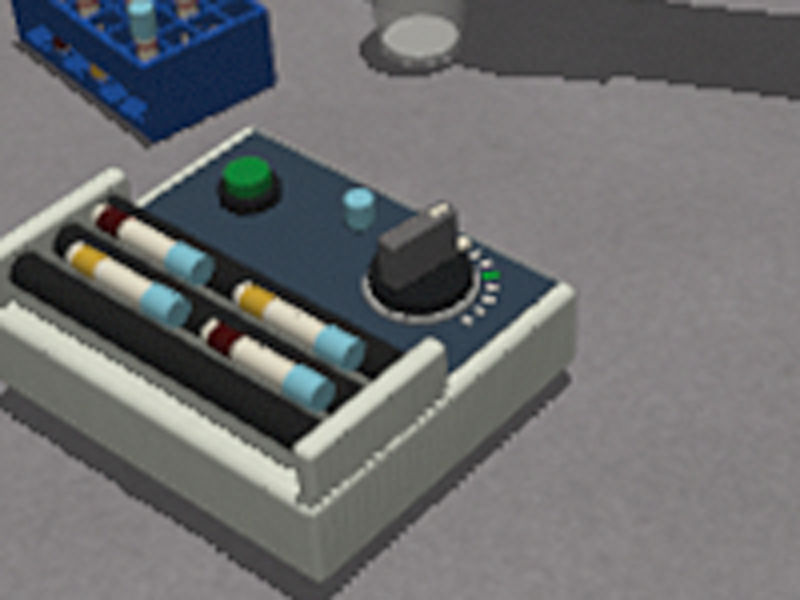

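View pics/b1.png

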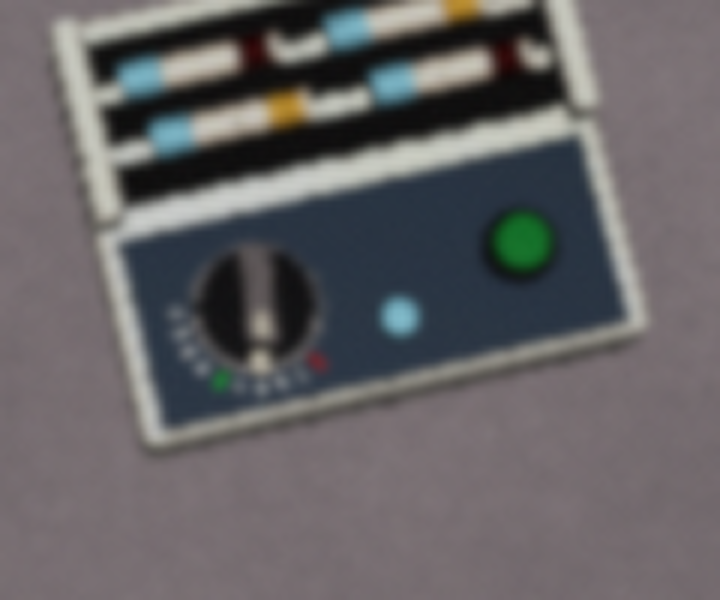

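```bash
cat > m.py <<'E'
from h import *
from scipy.optimize import least_squares
def cen(img,mask):
    r,c=np.nonzero(mask); return [r.mean(),c.mean(),len(r)]
def measure(ps):
    # returns list of (p, rc, kind)
    out=[]
    for p in ps:
        im=p['color'].astype(int); R,G,B=im[...,0],im[...,1],im[...,2]
        cl=boxes_of(p,'mixer'); 
        print(p['shot'],[ (round(e['p'],2),np.round(e['point'])) for e in cl[:1]])
        m=((G-np.maximum(R,B))>40)
        n,lab,st,ce=cv2.connectedComponentsWithStats(m.astype(np.uint8),connectivity=8)
        for i in range(1,n): print('green',st[i],ce[i][::-1])
        m=((R-np.maximum(G,B))>40)
        n,lab,st,ce=cv2.connectedComponentsWithStats(m.astype(np.uint8),connectivity=8)
        for i in range(1,n):
            if st[i][4]<60: print('red',st[i],ce[i][::-1])
        m=(B-R>40)&(B>150)
        n,lab,st,ce=cv2.connectedComponentsWithStats(m.astype(np.uint8),connectivity=8)
        for i in range(1,n):
            if 200<st[i][0]<400 and 180<st[i][1]<260: print('cyan',st[i],ce[i][::-1])
E
python3 - <<'E'
from m import *
ps=[read_camera('scene'),read_camera('top')]
measure(ps)
E
```

```text
3 [(0.73, array([256., 248.]))]
green [236 209  12   9  71] [212.77464789 241.25352113]
green [239 218   4   1   4] [218.  240.5]
green [301 238   4   2   7] [238.42857143 302.28571429]
red [215 154   1   1   1] [154. 215.]
red [196 157   1   1   1] [157. 196.]
red [192 164   1   1   1] [164. 192.]
red [226 171   1   1   1] [171. 226.]
red [205 222   6   5  18] [223.88888889 207.72222222]
red [204 234   1   1   1] [234. 204.]
red [241 243   1   1   1] [243. 241.]
red [243 243   1   1   1] [243. 243.]
red [233 251   7   6  22] [253.40909091 235.72727273]
red [469 267   1   1   1] [267. 469.]
red [479 269  12   8  16] [272.     484.8125]
red [472 270   2   2   2] [270.5 472.5]
red [456 273   1   1   1] [273. 456.]
red [462 274   2   1   2] [274.  462.5]
red [455 277   1   1   1] [277. 455.]
red [461 276   1   1   1] [276. 461.]
red [466 276   1   1   1] [276. 466.]
red [492 276   3   2   3] [276.33333333 493.        ]
red [488 279   1   1   1] [279. 488.]
red [497 278  13  11  34] [281.85294118 503.38235294]
red [477 281   2   1   2] [281.  477.5]
red [484 280   2   2   2] [280.5 484.5
[... 1689 characters left out ...]
097561]
cyan [216 241   9   7  42] [244.02380952 219.52380952]
cyan [259 252  10   7  48] [254.85416667 263.375     ]
4 [(0.68, array([218., 356.]))]
green [383 226   9   9  60] [229.81666667 386.63333333]
green [336 253   1   1   1] [253. 336.]
red [375 189   3   3   7] [190. 376.]
red [347 207   2   2   4] [207.5 347.5]
red [352 250   1   1   1] [250. 352.]
cyan [355 193   6   4  21] [194.42857143 357.42857143]
cyan [320 201   7   4  21] [202.52380952 322.85714286]
cyan [363 202   6   4  20] [203.5 365.3]
cyan [326 210   6   5  22] [212.13636364 328.27272727]
cyan [364 240   5   5  21] [242.14285714 366.19047619]
cyan [206 249   3   1   3] [249. 207.]
cyan [208 256   1   1   1] [256. 208.]
```

```bash
cat > fit.py <<'E'
from m import *
def cs(x,y): return [170+(y+.5)/4-.5,180+(x+.5)/4-.5]
def ct(x,y): return [190+(y+.5)/6-.5,300+(x+.5)/6-.5]
ps=[read_camera('scene'),read_camera('top')]
obs=[(0,cs(247,172),(-55,-75,90)),(0,cs(250,129),(-110,-130,70)),(0,cs(577,287),(-110,130,70)),(0,cs(322,582),(110,130,0)),(0,cs(420,270),(-55,60,84)),
(1,[229.8,386.63],(-55,-75,90)),(1,ct(152,442),(-110,130,70)),(1,ct(646,326),(-110,-130,70)),(1,ct(256,305),(-55,60,84))]
# dial skirt in scene from top of mask? included approx
def T(v,P):
    c,s=np.cos(v[2]),np.sin(v[2]); return [v[0]+c*P[0]-s*P[1],v[1]+s*P[0]+c*P[1],P[2]]
def res(v): return np.concatenate([np.array(px(ps[k],T(v,P)))-rc for k,rc,P in obs])
r=least_squares(res,[596,-83,.2],loss='soft_l1',x_scale=[10,10,.1]); v=r.x
print(v); print(np.round(res(v).reshape(-1,2),1))
D=T(v,(-55,60,84));S=T(v,(-55,-75,90));print('dial',D,'start',S,'cap',T(v,(-85,-11,70)))
for k,rc,z,n in ((0,[238.43,302.29],70,'green s'),(1,ct(222,381),70,'green t'),(1,ct(318,361),70,'red t'),(1,ct(260,360),84,'ptr t'),(1,ct(260,324),116,'dash t'),(0,cs(440,210),116,'dash s'),(0,cs(464,243),84,'ptr s')):
    X=onz(ps[k],rc,z); d=X[:2]-np.array(D[:2]); print(n,np.round(X,1),'ang',np.degrees(np.arctan2(d[1],d[0])).round(1)%360,'r',np.hypot(*d).round(1))
E
python3 fit.py
```

```text
[ 5.91638207e+02 -9.08713044e+01  2.45886711e-01]
[[-0.3 -0.5]
 [-2.  -0.5]
 [-0.2  0.4]
 [ 6.1 -0.2]
 [-0.3 -0.3]
 [-0.2 -0.3]
 [ 1.  -1.6]
 [ 0.4  0.8]
 [-0.1 -0.3]]
dial [np.float64(523.6875170152775), np.float64(-46.06389777388945), 84] start [np.float64(556.5487392528304), np.float64(-177.00334970895048), 90] cap [np.float64(511.87242976205107), np.float64(-122.23084410363701), 70]
green s [486.2 -30.1  70. ] ang 156.9 r 40.7
green t [487.4 -30.7  70. ] ang 157.0 r 39.4
red t [498.1 -78.3  70. ] ang 231.6 r 41.1
ptr t [496.  -49.1  84. ] ang 186.3 r 27.8
dash t [508.6 -48.1 116. ] ang 187.7 r 15.2
dash s [506.2 -47.8 116. ] ang 185.8 r 17.6
ptr s [490.8 -48.6  84. ] ang 184.5 r 33.0
```

```bash
cat > go.py <<'E'
from h import *
from scipy.spatial.transform import Rotation as Ro
def tool():
    s=read_state(); q=s['eef_rot']; return s,Ro.from_quat([q[1],q[2],q[3],q[0]])
def rep(target=None,yaw=None):
    s,R=tool(); M=R.as_matrix()
    y=np.degrees(np.arctan2(M[1,0],M[0,0]))
    print('t',s['t'],'pos',np.round(s['position'],1),'yaw x',round(y,2),'z',np.round(M[:,2],3),'j7',round(s['joint_positions'][6],3),'F',np.round(s['wrist_force'],2),'M',np.round(s['moment'],3),'g',round(s['gripper_width'],3))
    if target is not None:
        # desired: tool z down, x at yaw
        Yd=np.radians(yaw); x=np.array([np.cos(Yd),np.sin(Yd),0]); z=np.array([0,0,-1.]); D=np.array([x,np.cross(z,x),z]).T
        print('shift tool',np.round(M.T@(np.array(target)-s['position']),1),'rotvec',np.round((R.inv()*Ro.from_matrix(D)).as_rotvec(),4))
E
python3 -c "
from go import *
rep((523.7,-46,200),97);rep((523.7,-46,200),-83)
M=tool()[1].as_matrix();print(M)"
```

```text
t 1.1 pos [ 325.  -648.1  242.3] yaw x -63.37 z [ 0.894  0.448 -0.   ] j7 -0.08 F [0.68 0.68 0.45] M [-0.009 -0.042  0.002] g 1.0
shift tool [-449.1   42.3  447.5] rotvec [-0.3522 -2.0354 -2.0354]
t 1.1 pos [ 325.  -648.1  242.3] yaw x -63.37 z [ 0.894  0.448 -0.   ] j7 -0.08 F [0.68 0.68 0.45] M [-0.009 -0.042  0.002] g 1.0
shift tool [-449.1   42.3  447.5] rotvec [-1.554   0.2689  0.2689]
[[ 4.48268292e-01 -3.08778097e-05  8.93899064e-01]
 [-8.93899064e-01  2.58662709e-05  4.48268293e-01]
 [-3.69633784e-05 -9.99999999e-01 -1.60066162e-05]]
```

```bash
sed -i "s/# desired.*/# desired/; s/z=np.array(\[0,0,-1.\]); D=.*/yy=np.array([0,0,-1.]); D=np.array([x,yy,np.cross(x,yy)]).T/; s/'z',np.round(M\[:,2\],3)/'ydown',np.round(M[:,1],3)/" go.py
python3 -c "
from go import *
rep((523.7,-46,200),-83)
p=read_camera('top')
for q,z in (('beaker',40),('wash_bottle',75),('rack_blue',50)):
  r=boxes_of(p,q); print(q,[(round(e['p'],2),onz(p,e['point'],z).round()) for e in r[:2]])
"
```

```text
t 1.1 pos [ 325.  -648.1  242.3] yaw x -63.37 ydown [-0.  0. -1.] j7 -0.08 F [0.68 0.68 0.45] M [-0.009 -0.042  0.002] g 1.0
shift tool [-449.1   42.3  447.5] rotvec [ 0.      0.3427 -0.    ]
beaker [(0.75, array([ 335., -339.,   40.])), (0.67, array([599., -84.,  40.]))]
wash_bottle [(0.73, array([ 698., -390.,   75.]))]
rack_blue [(0.57, array([ 484., -439.,   50.])), (0.55, array([ 573., -174.,   50.]))]
```

Emit:
servo_tool(targets=[[[-24, 0, 24, 0, 0, 0, 0.7], [-24, 0, 24, 0, 0, 0, 0.7], [-24, 0, 24, 0, 0, 0, 0.7], [-24, 0, 24, 0, 0, 0, 0.7], [-24, 0, 24, 0, 0, 0, 0.7], [-24, 0, 24, 0, 0, 0, 0.7], [-24, 0, 24, 0, 0, 0, 0.7], [-24, 0, 24, 0, 0, 0, 0.7]]])

```text
t: 1.97
position: [408.9, -389.5, 240.5]
eef_rot: [-0.597, 0.601, -0.375, 0.376]
wrist_force: [0.3, -0.4, 0.8]
gripper_width: 0.703
```

```bash
python3 -c "
from go import *
rep((523.7,-46,200),-83)"
```

```text
t 1.9667 pos [ 408.9 -389.5  240.5] yaw x -64.16 ydown [-0.001 -0.006 -1.   ] j7 -0.477 F [ 0.29 -0.39  0.76] M [ 0.003 -0.061 -0.014] g 0.703
shift tool [-259.3   38.3  253.2] rotvec [0.0027 0.3287 0.0055]
```

Emit:
servo_tool(targets=[[[-28, 0, 28, 0, 0, 0, 0.7], [-28, 0, 28, 0, 0, 0, 0.7], [-28, 0, 28, 0, 0, 0, 0.7], [-28, 0, 28, 0, 0, 0, 0.7], [-28, 0, 28, 0, 0, 0, 0.7], [-28, 0, 28, 0, 0, 0, 0.7], [-28, 0, 28, 0, 0, 0, 0.7], [-28, 5, 28, 0, 0, 0, 0.7]]])

```text
t: 2.63
position: [516.6, -77.9, 236.4]
eef_rot: [-0.597, 0.6, -0.373, 0.38]
wrist_force: [0.5, -1.3, 0.1]
gripper_width: 0.701
```

```bash
python3 -c "
from go import *
rep((523.7,-46,170),-83)"
```

```text
t 2.6333 pos [516.6 -77.9 236.4] yaw x -64.42 ydown [ 0.006 -0.009 -1.   ] j7 -1.133 F [ 0.49 -1.26  0.06] M [ 0.008 -0.072  0.037] g 0.701
shift tool [-26.4  66.1  20.1] rotvec [-0.0031  0.3243  0.0101]
```

Emit:
servo_tool(targets=[[[-20, 15, 15, 0, 0, 0, 0.7], [-5, 15, 4, 0, 0.1, 0, 0.7], [0, 15, 0, 0, 0.1, 0, 0.7], [0, 10, 0, 0, 0.1, 0, 0.7], [0, 0, 0, 0, 0, 0, 0.7]]])

```text
t: 3.05
position: [528.5, -32.6, 180.5]
eef_rot: [0.538, -0.534, 0.456, -0.465]
wrist_force: [-0.4, -0.1, 0.0]
gripper_width: 0.696
```

```bash
python3 -c "
from go import *
rep((523.7,-46,140),-83)
for n in ('scene','top'):
    p=read_camera(n); save(p,n+'1')
    c=p['color'];c=c[170:320,180:380] if n=='scene' else c[180:300,290:450]
    cv2.imwrite('pics/%s1c.png'%n,cv2.resize(c,None,fx=4,fy=4,interpolation=cv2.INTER_CUBIC)[:,:,::-1])
"
```

```text
t 3.05 pos [528.5 -32.6 180.5] yaw x -81.36 ydown [ 0.013 -0.004 -1.   ] j7 -1.459 F [-0.45 -0.12  0.04] M [0.016 0.023 0.037] g 0.696
shift tool [12.3 40.5 -7.3] rotvec [-0.0127  0.0287  0.006 ]
```

View pics/scene1c.png

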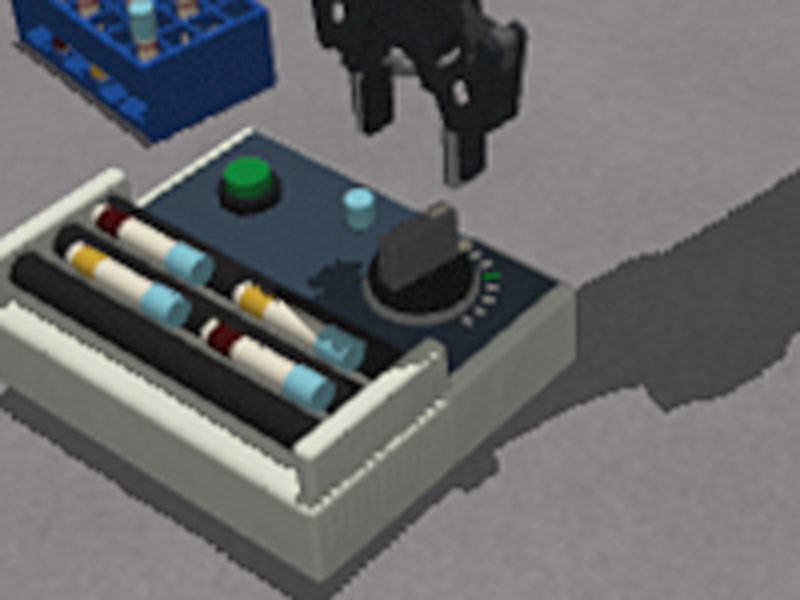

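View pics/top1c.png

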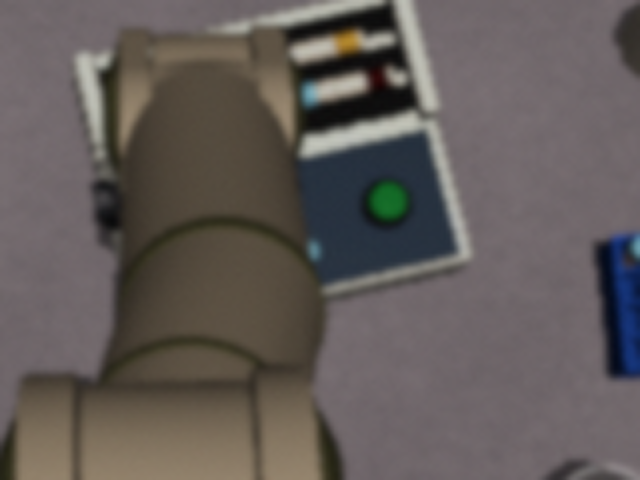

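Emit:
servo_tool(targets=[[[9, 15, -5, -0.012, 0.028, 0.006, 0.7], [3, 15, -2, 0, 0, 0, 0.7], [0, 10, 0, 0, 0, 0, 0.7], [0, 0, 0, 0, 0, 0, 0.7]]])

```text
t: 3.48
position: [525.7, -49.2, 142.8]
eef_rot: [0.534, -0.531, 0.464, -0.467]
wrist_force: [0.8, -0.4, -0.5]
gripper_width: 0.702
```

```bash
python3 -c "
from go import *
rep((523.7,-46,101),-83)"
```

```text
t 3.4833 pos [525.7 -49.2 142.8] yaw x -82.3 ydown [ 0.007  0.    -1.   ] j7 -1.435 F [ 0.78 -0.44 -0.55] M [ 0.007 -0.012 -0.072] g 0.702
shift tool [-3.5 41.8 -1.8] rotvec [-0.0069  0.0121  0.0007]
```

Emit:
servo_tool(targets=[[[-2, 12, -1, -0.006, 0.01, 0, 0.7], [-1, 12, 0, 0, 0, 0, 0.7], [0, 10, 0, 0, 0, 0, 0.7], [0, 4, 0, 0, 0, 0, 0.6], [0, 0, 0, 0, 0, 0, 0.5]]])

```text
t: 3.9
position: [525.0, -47.7, 102.6]
eef_rot: [0.53, -0.529, 0.468, -0.469]
wrist_force: [-0.2, -0.7, -0.1]
gripper_width: 0.51
```

```bash
cat > look.py <<'E'
import sys
from go import *
rep((523.7,-46,101),-83)
n=sys.argv[1]
p=read_camera('scene')
c=p['color'][190:270,240:340]
cv2.imwrite('pics/%s.png'%n,cv2.resize(c,None,fx=7,fy=7,interpolation=cv2.INTER_CUBIC)[:,:,::-1])
E
python3 look.py s2
```

```text
t 3.9 pos [525.  -47.7 102.6] yaw x -83.01 ydown [ 0.002 -0.    -1.   ] j7 -1.447 F [-0.17 -0.73 -0.11] M [0.013 0.012 0.01 ] g 0.51
shift tool [-1.8  1.6 -1.1] rotvec [-0.0015 -0.0001  0.0005]
```

View pics/s2.png

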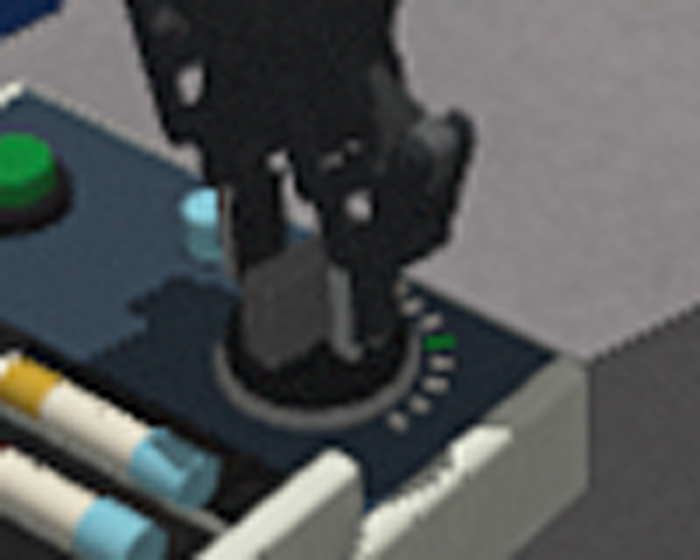

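Emit:
servo_tool(targets=[[[-1, 1, -1, 0, 0, 0, 0.4], [0, 0, 0, 0, 0, 0, 0.25], [0, 0, 0, 0, 0, 0, 0.0], [0, 0, 0, 0, 0, 0, 0.0], [0, 0, 0, 0, 0, 0, 0.0]]], grip_force=50)

```text
t: 4.37
position: [524.4, -47.2, 102.9]
eef_rot: [0.53, -0.529, 0.468, -0.47]
wrist_force: [0.9, -0.1, -7.8]
gripper_width: 0.153
```

```bash
python3 look.py s3
```

```text
t 4.3667 pos [524.4 -47.2 102.9] yaw x -83.02 ydown [ 0.003 -0.001 -1.   ] j7 -1.448 F [ 0.89 -0.14 -7.78] M [-0.003 -0.211 -0.038] g 0.153
shift tool [-1.2  1.9 -0.6] rotvec [-0.0032 -0.0003  0.0013]
```

View pics/s3.png

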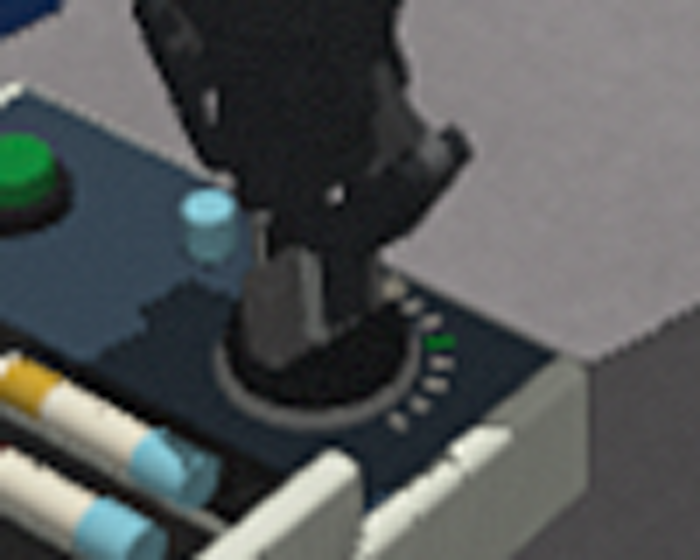

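Emit:
servo_tool(targets=[[[0, 0, 0, 0, -0.06, 0, 0], [0, 0, 0, 0, -0.06, 0, 0], [0, 0, 0, 0, -0.06, 0, 0], [0, 0, 0, 0, -0.06, 0, 0], [0, 0, 0, 0, -0.06, 0, 0], [0, 0, 0, 0, -0.06, 0, 0]]])

```text
t: 4.92
position: [524.3, -46.8, 102.9]
eef_rot: [0.608, -0.607, 0.361, -0.363]
wrist_force: [-0.2, 0.4, -3.9]
gripper_width: 0.148
```

```bash
python3 look.py s4
```

```text
t 4.9167 pos [524.3 -46.8 102.9] yaw x -61.62 ydown [ 0.003 -0.001 -1.   ] j7 -1.214 F [-0.21  0.43 -3.87] M [-0.001 -0.038 -0.098] g 0.148
shift tool [-1.   1.8 -0.1] rotvec [-0.0025  0.3732  0.002 ]
```

View pics/s4.png

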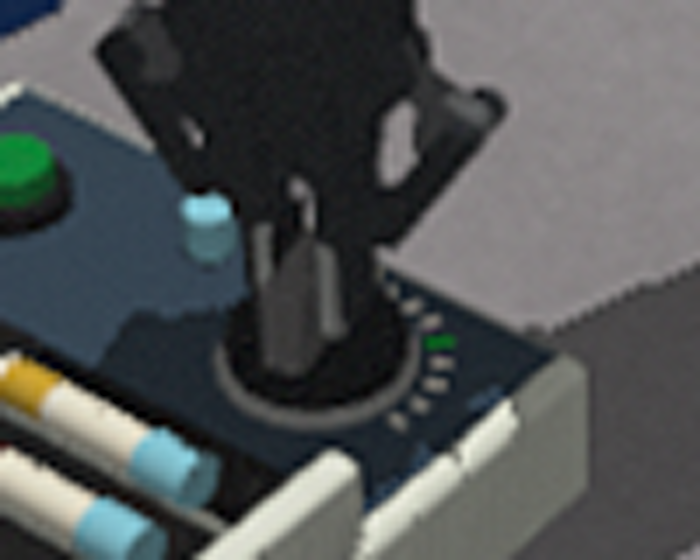

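Emit:
servo_tool(targets=[[[0, 0, 0, 0, -0.05, 0, 0]]])

```text
t: 5.05
position: [524.2, -46.8, 102.9]
eef_rot: [0.617, -0.616, 0.345, -0.347]
wrist_force: [0.6, 0.2, -4.8]
gripper_width: 0.152
```

```bash
cat > r.py <<'E'
from go import *
rep()
E
python3 r.py
```

```text
t 5.05 pos [524.2 -46.8 102.9] yaw x -58.6 ydown [ 0.003 -0.001 -1.   ] j7 -1.181 F [ 0.55  0.18 -4.76] M [ 0.165 -0.073 -0.092] g 0.152
```

Emit:
servo_tool(targets=[[[0, 0, 0, 0, -0.05, 0, 0]]])

```text
t: 5.13
position: [524.2, -46.7, 102.9]
eef_rot: [0.625, -0.625, 0.329, -0.331]
wrist_force: [0.6, 0.1, -6.1]
gripper_width: 0.154
```

```bash
python3 r.py
```

```text
t 5.1333 pos [524.2 -46.7 102.9] yaw x -55.68 ydown [ 0.003 -0.001 -1.   ] j7 -1.148 F [ 0.56  0.09 -6.15] M [ 0.143 -0.084 -0.026] g 0.154
```

Emit:
servo_tool(targets=[[[0, 0, 0, 0, -0.05, 0, 0]]])

```text
t: 5.22
position: [524.2, -46.7, 102.9]
eef_rot: [0.634, -0.633, 0.313, -0.315]
wrist_force: [1.2, -0.9, -3.1]
gripper_width: 0.152
```

```bash
python3 r.py
```

```text
t 5.2167 pos [524.2 -46.7 102.9] yaw x -52.77 ydown [ 0.003 -0.001 -1.   ] j7 -1.116 F [ 1.18 -0.88 -3.11] M [-0.035 -0.103 -0.177] g 0.152
```

Emit:
servo_tool(targets=[[[0, 0, 0, 0, -0.05, 0, 0]]])

```text
t: 5.3
position: [524.1, -46.7, 102.9]
eef_rot: [0.641, -0.641, 0.297, -0.299]
wrist_force: [-0.0, 0.2, -4.9]
gripper_width: 0.154
```

```bash
python3 r.py
```

```text
t 5.3 pos [524.1 -46.7 102.9] yaw x -49.85 ydown [ 0.003 -0.001 -1.   ] j7 -1.083 F [-0.04  0.22 -4.89] M [ 0.078 -0.026 -0.031] g 0.154
```

Emit:
servo_tool(targets=[[[0, 0, 0, 0, -0.05, 0, 0]]])

```text
t: 5.38
position: [524.1, -46.6, 102.8]
eef_rot: [0.649, -0.648, 0.281, -0.283]
wrist_force: [-0.1, -0.2, -4.7]
gripper_width: 0.151
```

```bash
python3 r.py
```

```text
t 5.3833 pos [524.1 -46.6 102.8] yaw x -46.95 ydown [ 0.003 -0.001 -1.   ] j7 -1.05 F [-0.07 -0.23 -4.69] M [ 0.014 -0.065 -0.098] g 0.151
```

Emit:
servo_tool(targets=[[[0, 0, 0, 0, -0.05, 0, 0]]])

```text
t: 5.47
position: [524.0, -46.6, 102.8]
eef_rot: [0.656, -0.655, 0.264, -0.266]
wrist_force: [0.7, -0.1, -4.5]
gripper_width: 0.152
```

```bash
python3 r.py
```

```text
t 5.4667 pos [524.  -46.6 102.8] yaw x -44.05 ydown [ 0.002 -0.001 -1.   ] j7 -1.018 F [ 0.68 -0.14 -4.47] M [ 0.067 -0.071 -0.151] g 0.152
```

Emit:
servo_tool(targets=[[[0, 0, 0, 0, -0.05, 0, 0], [0, 0, 0, 0, -0.05, 0, 0], [0, 0, 0, 0, -0.04, 0, 0]]])

```text
t: 5.72
position: [523.9, -46.5, 102.8]
eef_rot: [0.673, -0.673, 0.217, -0.219]
wrist_force: [0.4, 0.3, -5.2]
gripper_width: 0.152
```

```bash
cat > avg.py <<'E'
from go import *
import sys
z=[]
for i in range(int(sys.argv[1])):
    z.append(read_state()['moment'][2]); p=read_camera('scene')
z.append(read_state()['moment'][2])
print(np.round(z,3),'mean',np.mean(z[1:]).round(3)); rep()
c=p['color'][190:270,240:340]
cv2.imwrite('pics/%s.png'%sys.argv[2],cv2.resize(c,None,fx=7,fy=7,interpolation=cv2.INTER_CUBIC)[:,:,::-1])
E
python3 avg.py 5 s5
```

```text
[ 0.018 -0.05   0.008 -0.028 -0.037  0.016] mean -0.018
t 5.9667 pos [524.  -46.5 102.9] yaw x -36.04 ydown [ 0.002 -0.001 -1.   ] j7 -0.927 F [ 2.02  0.39 -4.41] M [ 0.058 -0.037  0.016] g 0.149
```

View pics/s5.png

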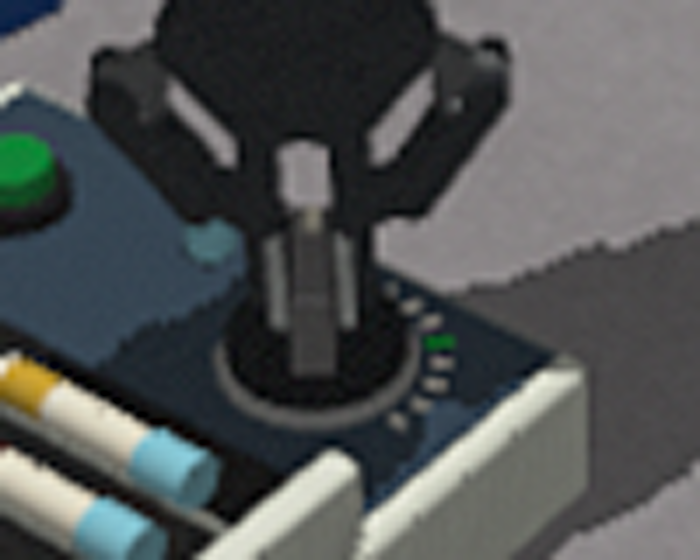

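Emit:
servo_tool(targets=[[[0, 0, 0, 0, -0.035, 0, 0]]])

```text
t: 6.05
position: [523.9, -46.5, 102.8]
eef_rot: [-0.676, 0.676, -0.206, 0.208]
wrist_force: [1.6, -0.2, -4.5]
gripper_width: 0.154
```

```bash
python3 avg.py 4 s6
```

```text
[-0.053 -0.065 -0.076 -0.064 -0.025] mean -0.057
t 6.25 pos [523.9 -46.5 102.8] yaw x -34.06 ydown [ 0.002 -0.    -1.   ] j7 -0.904 F [ 0.1   0.35 -4.34] M [ 0.041 -0.073 -0.025] g 0.153
```

Emit:
servo_tool(targets=[[[0, 0, 0, 0, -0.025, 0, 0]]])

```text
t: 6.33
position: [523.9, -46.5, 102.9]
eef_rot: [0.679, -0.679, 0.198, -0.199]
wrist_force: [0.2, 0.8, -4.4]
gripper_width: 0.15
```

```bash
python3 avg.py 4 s6
```

```text
[-0.097 -0.112 -0.09  -0.084 -0.119] mean -0.101
t 6.5333 pos [523.8 -46.5 102.8] yaw x -32.64 ydown [ 0.002 -0.    -1.   ] j7 -0.888 F [ 0.97  0.37 -4.21] M [ 0.05   0.008 -0.119] g 0.151
```

Emit:
servo_tool(targets=[[[0, 0, 0, 0, -0.025, 0, 0]]])

```text
t: 6.62
position: [523.9, -46.5, 102.8]
eef_rot: [0.681, -0.681, 0.189, -0.191]
wrist_force: [0.3, 0.1, -4.6]
gripper_width: 0.151
```

```bash
python3 avg.py 4 s6
```

```text
[-0.15  -0.182 -0.109 -0.17  -0.126] mean -0.147
t 6.8167 pos [523.9 -46.6 102.8] yaw x -31.21 ydown [ 0.002 -0.    -1.   ] j7 -0.871 F [-0.02  0.88 -3.7 ] M [ 0.081  0.018 -0.126] g 0.154
```

Emit:
servo_tool(targets=[[[0, 0, 0, 0, -0.02, 0, 0]]])

```text
t: 6.9
position: [523.9, -46.5, 102.9]
eef_rot: [0.683, -0.683, 0.183, -0.184]
wrist_force: [-0.3, 0.4, -3.2]
gripper_width: 0.157
```

```bash
python3 avg.py 4 s6
```

```text
[-0.244 -0.285 -0.212 -0.229 -0.273] mean -0.25
t 7.1 pos [523.9 -46.6 102.9] yaw x -30.07 ydown [ 0.002 -0.    -1.   ] j7 -0.858 F [ 0.9   0.31 -4.12] M [ 0.139  0.064 -0.273] g 0.153
```

Emit:
servo_tool(targets=[[[0, 0, 0, 0, -0.02, 0, 0]]])

```text
t: 7.18
position: [523.8, -46.6, 102.8]
eef_rot: [0.685, -0.685, 0.176, -0.177]
wrist_force: [0.7, 0.1, -3.3]
gripper_width: 0.152
```

```bash
python3 avg.py 4 s6
```

```text
[-0.287 -0.327 -0.287 -0.351 -0.286] mean -0.313
t 7.3833 pos [523.8 -46.5 102.8] yaw x -28.94 ydown [ 0.002 -0.    -1.   ] j7 -0.845 F [ 0.8  -0.43 -3.13] M [ 0.139  0.131 -0.286] g 0.154
```

Emit:
servo_tool(targets=[[[0, 0, 0, 0, -0.015, 0, 0]]])

```text
t: 7.47
position: [523.8, -46.6, 102.8]
eef_rot: [0.686, -0.686, 0.171, -0.172]
wrist_force: [-0.2, 0.1, -3.5]
gripper_width: 0.15
```

```bash
python3 avg.py 4 s6
```

```text
[-0.375 -0.398 -0.4   -0.403 -0.395] mean -0.399
t 7.6667 pos [523.8 -46.5 102.8] yaw x -28.09 ydown [ 0.002 -0.    -1.   ] j7 -0.835 F [ 0.04  1.04 -4.16] M [ 0.145  0.056 -0.395] g 0.159
```

Emit:
servo_tool(targets=[[[0, 0, 0, 0, -0.014, 0, 0]]])

```text
t: 7.75
position: [523.8, -46.6, 102.8]
eef_rot: [0.687, -0.687, 0.166, -0.167]
wrist_force: [-0.3, 1.4, -4.1]
gripper_width: 0.156
```

```bash
python3 avg.py 8 s6
```

```text
[-0.412 -0.415 -0.469 -0.437 -0.431 -0.419 -0.486 -0.446 -0.412] mean -0.439
t 8.15 pos [523.8 -46.5 102.8] yaw x -27.29 ydown [ 0.002 -0.    -1.   ] j7 -0.825 F [-0.58 -0.99 -3.99] M [ 0.184  0.052 -0.412] g 0.152
```

View pics/s6.png

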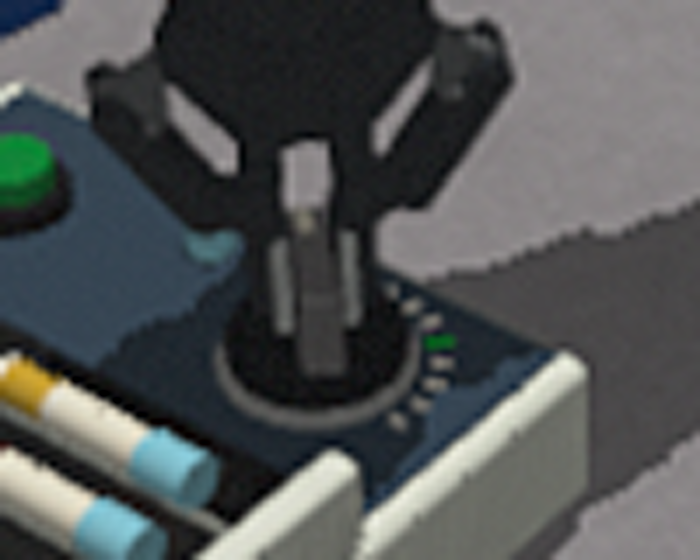

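Emit:
servo_tool(targets=[[[0, 0, 0, 0, 0.06, 0, 0], [0, 0, 0, 0, 0.09, 0, 0], [0, 0, 0, 0, 0.09, 0, 0], [0, 0, 0, 0, 0.09, 0, 0], [0, 0, 0, 0, 0.09, 0, 0], [0, 0, 0, 0, 0.09, 0, 0], [0, 0, 0, 0, 0.09, 0, 0], [0, 0, 0, 0, 0.06, 0, 0]]])

```text
t: 8.82
position: [524.3, -46.9, 102.8]
eef_rot: [0.592, -0.592, 0.385, -0.388]
wrist_force: [-0.2, 0.3, -4.8]
gripper_width: 0.154
```

```bash
python3 avg.py 1 s7
```

```text
[0.193 0.143] mean 0.143
t 8.8667 pos [524.3 -46.9 102.9] yaw x -66.42 ydown [ 0.003 -0.001 -1.   ] j7 -1.269 F [-0.08 -1.71 -4.22] M [-0.132 -0.013  0.143] g 0.154
```

Emit:
servo_tool(targets=[[[0, 0, 0, 0, 0.08, 0, 0], [0, 0, 0, 0, 0.08, 0, 0], [0, 0, 0, 0, 0.08, 0, 0], [0, 0, 0, 0, 0.06, 0, 0], [0, 0, 0, 0, 0.06, 0, 0], [0, 0, 0, 0, 0.06, 0, 0]]])

```text
t: 9.37
position: [524.5, -47.2, 102.8]
eef_rot: [-0.498, 0.498, -0.501, 0.504]
wrist_force: [0.2, -0.9, -4.0]
gripper_width: 0.154
```

```bash
python3 avg.py 2 s8
```

```text
[-0.085 -0.034 -0.016] mean -0.025
t 9.4667 pos [524.5 -47.2 102.8] yaw x -90.43 ydown [ 0.003 -0.003 -1.   ] j7 -1.532 F [ 0.02 -1.06 -4.19] M [-0.179 -0.015 -0.016] g 0.156
```

View pics/s8.png

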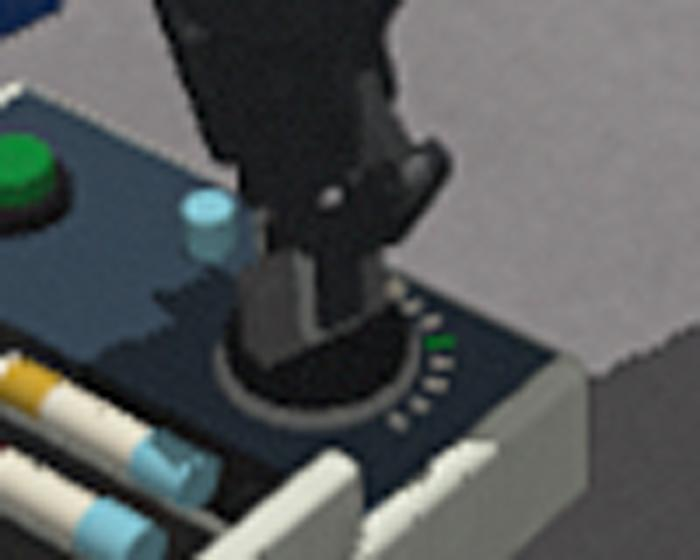

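```bash
python3 avg.py 6 s8
```

```text
[-0.016 -0.023 -0.01   0.011 -0.026  0.     0.031] mean -0.003
t 9.7667 pos [524.5 -47.2 102.8] yaw x -90.43 ydown [ 0.003 -0.002 -1.   ] j7 -1.532 F [ 0.01 -1.25 -3.38] M [-0.073 -0.03   0.031] g 0.155
```

Emit:
servo_tool(targets=[[[0, 0, 0, 0, 0.03, 0, 0]]])

```text
t: 9.85
position: [524.5, -47.3, 102.8]
eef_rot: [-0.491, 0.49, -0.508, 0.511]
wrist_force: [-0.6, -0.8, -4.0]
gripper_width: 0.154
```

```bash
python3 avg.py 4 s8
```

```text
[0.02  0.035 0.048 0.076 0.034] mean 0.048
t 10.05 pos [524.5 -47.3 102.8] yaw x -92.13 ydown [ 0.003 -0.002 -1.   ] j7 -1.55 F [ 0.42 -1.13 -3.7 ] M [-0.139 -0.033  0.034] g 0.152
```

Emit:
servo_tool(targets=[[[0, 0, 0, 0, 0.03, 0, 0]]])

```text
t: 10.13
position: [524.5, -47.3, 102.9]
eef_rot: [-0.483, 0.483, -0.515, 0.518]
wrist_force: [0.2, -1.5, -4.7]
gripper_width: 0.152
```

```bash
python3 avg.py 4 s8
```

```text
[0.114 0.121 0.115 0.117 0.06 ] mean 0.103
t 10.3333 pos [524.5 -47.3 102.8] yaw x -93.85 ydown [ 0.003 -0.003 -1.   ] j7 -1.569 F [ 0.99 -1.97 -3.52] M [-0.211 -0.071  0.06 ] g 0.156
```

Emit:
servo_tool(targets=[[[0, 0, 0, 0, 0.03, 0, 0]]])

```text
t: 10.42
position: [524.5, -47.3, 102.8]
eef_rot: [-0.475, 0.475, -0.522, 0.525]
wrist_force: [0.0, -0.9, -3.2]
gripper_width: 0.154
```

```bash
python3 avg.py 4 s8
```

```text
[0.145 0.118 0.117 0.181 0.134] mean 0.138
t 10.6167 pos [524.5 -47.3 102.8] yaw x -95.56 ydown [ 0.004 -0.003 -1.   ] j7 -1.587 F [ 0.27 -1.11 -4.96] M [-0.215 -0.042  0.134] g 0.152
```

Emit:
servo_tool(targets=[[[0, 0, 0, 0, 0.03, 0, 0]]])

```text
t: 10.7
position: [524.5, -47.3, 102.8]
eef_rot: [-0.467, 0.467, -0.529, 0.532]
wrist_force: [0.9, -1.0, -3.6]
gripper_width: 0.153
```

```bash
python3 avg.py 4 s8
```

```text
[0.123 0.141 0.105 0.143 0.159] mean 0.137
t 10.9 pos [524.5 -47.4 102.8] yaw x -97.28 ydown [ 0.003 -0.003 -1.   ] j7 -1.606 F [ 0.27 -1.48 -3.01] M [-0.293 -0.027  0.159] g 0.154
```

Emit:
servo_tool(targets=[[[0, 0, 0, 0, 0.03, 0, 0]]])

```text
t: 10.98
position: [524.5, -47.4, 102.8]
eef_rot: [-0.459, 0.459, -0.536, 0.539]
wrist_force: [0.2, -1.7, -3.6]
gripper_width: 0.155
```

```bash
python3 avg.py 4 s8
```

```text
[ 0.008 -0.026 -0.055 -0.013  0.009] mean -0.021
t 11.1833 pos [524.5 -47.4 102.9] yaw x -99.02 ydown [ 0.004 -0.003 -1.   ] j7 -1.625 F [ 0.96 -2.17 -3.28] M [-0.297 -0.013  0.009] g 0.155
```

View pics/s8.png

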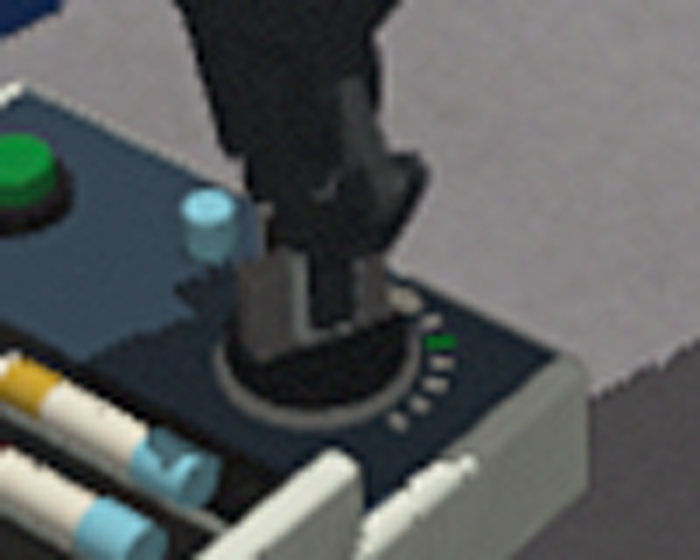

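```bash
cat > pt.py <<'E'
from h import *
import sys
p=read_camera('scene'); D=np.array([523.8,-46.4])
def cx(x,y): return [190+(y+.5)/7-.5,240+(x+.5)/7-.5]
for r in (30,33): 
  for a in (157,172,187):
    for z in (70,84):
      rr=40 if z==70 else r
      q=px(p,(D[0]+rr*np.cos(np.radians(a)),D[1]+rr*np.sin(np.radians(a)),z)); print(r,a,z,'crop',round((q[1]-240+.5)*7-.5),round((q[0]-190+.5)*7-.5))
for a in sys.argv[1:]:
    x,y=map(float,a.split(','))
    for z in (70,77,84):
        X=onz(p,cx(x,y),z)[:2]-D; print(a,z,np.degrees(np.arctan2(X[1],X[0])).round(1)%360,np.hypot(*X).round(1))
E
python3 pt.py 403,298 440,342 432,320 392,290
```

```text
30 157 70 crop 436 342
30 157 84 crop 404 314
30 172 70 crop 424 323
30 172 84 crop 396 300
30 187 70 crop 406 307
30 187 84 crop 382 287
33 157 70 crop 436 342
33 157 84 crop 413 312
33 172 70 crop 424 323
33 172 84 crop 404 297
33 187 70 crop 406 307
33 187 84 crop 388 283
403,298 70 192.2 42.5
403,298 77 183.1 36.8
403,298 84 171.2 32.4
440,342 70 156.4 41.3
440,342 77 144.9 40.4
440,342 84 133.4 41.3
432,320 70 172.0 42.8
432,320 77 161.1 39.7
432,320 84 149.0 38.3
392,290 70 199.5 43.7
392,290 77 191.7 37.2
392,290 84 180.9 31.6
```

Emit:
servo_tool(targets=[[[0, 0, 0, 0, 0.04, 0, 0], [0, 0, 0, 0, 0.04, 0, 0], [0, 0, 0, 0, 0.04, 0, 0], [0, 0, 0, 0, 0.04, 0, 0], [0, 0, 0, 0, 0.03, 0, 0], [0, 0, 0, 0, 0.02, 0, 0]]])

```text
t: 11.73
position: [524.5, -47.6, 102.8]
eef_rot: [-0.395, 0.394, -0.586, 0.589]
wrist_force: [-0.7, -2.4, -4.0]
gripper_width: 0.151
```

```bash
python3 avg.py 4 s9
```

```text
[0.157 0.14  0.146 0.136 0.13 ] mean 0.138
t 11.9333 pos [524.5 -47.6 102.8] yaw x -112.06 ydown [ 0.004 -0.003 -1.   ] j7 -1.765 F [ 0.32 -2.2  -4.2 ] M [-0.444 -0.009  0.13 ] g 0.147
```

Emit:
servo_tool(targets=[[[0, 0, 0, 0, 0.03, 0, 0]]])

```text
t: 12.02
position: [524.5, -47.6, 102.9]
eef_rot: [-0.387, 0.386, -0.591, 0.594]
wrist_force: [1.1, -2.3, -3.4]
gripper_width: 0.151
```

```bash
python3 avg.py 4 s10
```

```text
[ 0.1    0.001  0.009  0.004 -0.051] mean -0.009
t 12.2167 pos [524.5 -47.6 102.8] yaw x -113.79 ydown [ 0.004 -0.003 -1.   ] j7 -1.784 F [ 0.43 -1.51 -3.56] M [-0.387 -0.045 -0.051] g 0.151
```

Emit:
servo_tool(targets=[[[0, 0, 0, 0, 0.03, 0, 0]]])

```text
t: 12.3
position: [524.5, -47.7, 102.9]
eef_rot: [-0.378, 0.377, -0.597, 0.6]
wrist_force: [1.2, -1.1, -3.2]
gripper_width: 0.152
```

```bash
python3 avg.py 4 s11
```

```text
[-0.027  0.017  0.029 -0.014  0.027] mean 0.015
t 12.5 pos [524.5 -47.7 102.9] yaw x -115.51 ydown [ 0.004 -0.003 -1.   ] j7 -1.803 F [-0.38 -2.01 -3.49] M [-0.407  0.01   0.027] g 0.154
```

View pics/s11.png

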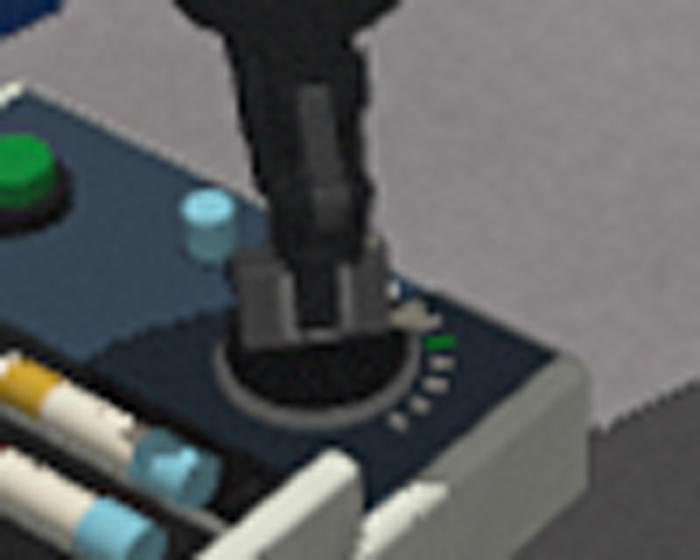

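Emit:
servo_tool(targets=[[[0, 0, 0, 0, 0, 0, 0.25], [0, 0, 0, 0, 0, 0, 0.4], [0, 0, 0, 0, 0, 0, 0.5], [0, 0, 0, 0, 0, 0, 0.5], [0, -10, 0, 0, 0, 0, 0.5], [0, -25, 0, 0, 0, 0, 0.5], [0, -30, 0, 0, 0, 0, 0.5], [0, -30, 0, 0, 0, 0, 0.5]]])

```text
t: 13.17
position: [522.0, -45.7, 198.2]
eef_rot: [0.376, -0.38, 0.598, -0.597]
wrist_force: [0.1, -1.1, 0.7]
gripper_width: 0.498
```

```bash
python3 avg.py 1 s12
```

```text
[ 0.01  -0.027] mean -0.027
t 13.2167 pos [524.3 -46.2 203.5] yaw x -115.43 ydown [ 0.002 -0.001 -1.   ] j7 -1.854 F [ 1.7  -0.52  3.58] M [-0.01  -0.1   -0.027] g 0.5
```

View pics/s12.png

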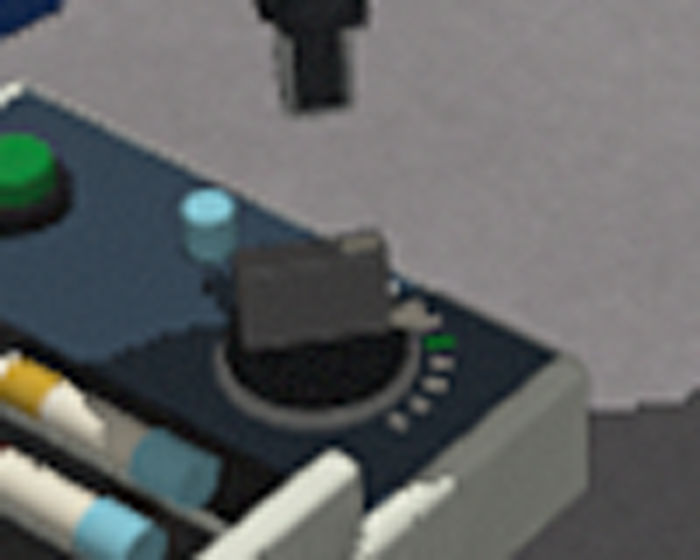

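```bash
python3 -c "
from go import *
rep((556.5,-177,150),-90)"
```

```text
t 13.2167 pos [524.3 -46.2 203.5] yaw x -115.43 ydown [ 0.002 -0.001 -1.   ] j7 -1.854 F [ 1.7  -0.52  3.58] M [-0.01  -0.1   -0.027] g 0.5
shift tool [104.4  53.7  85.1] rotvec [-1.900e-03 -4.438e-01  4.000e-04]
```

Emit:
servo_tool(targets=[[[20, 0, 16, 0, 0, 0, 0], [25, 0, 20, 0, 0, 0, 0], [25, 0, 20, 0, 0, 0, 0], [20, 0, 16, 0, 0, 0, 0], [10, 10, 8, 0, 0, 0, 0], [0, 10, 0, 0, 0, 0, 0], [0, 0, 0, 0, 0, 0, 0]]])

```text
t: 13.8
position: [558.3, -173.9, 193.4]
eef_rot: [-0.384, 0.375, -0.593, 0.6]
wrist_force: [-0.1, 0.4, 0.4]
gripper_width: -0.002
```

```bash
python3 -c "
from go import *
rep((556.5,-177,130),-115)
for n in ('scene','top'):
    p=read_camera(n)
    c=p['color'];c=c[170:320,180:380] if n=='scene' else c[180:300,290:450]
    cv2.imwrite('pics/%s2c.png'%n,cv2.resize(c,None,fx=4,fy=4,interpolation=cv2.INTER_CUBIC)[:,:,::-1])
"
```

```text
t 13.8 pos [ 558.3 -173.9  193.4] yaw x -115.09 ydown [ 0.017 -0.001 -1.   ] j7 -1.619 F [-0.14  0.43  0.4 ] M [0.004 0.034 0.037] g -0.002
shift tool [ 4.  63.3 -1.3] rotvec [-0.0155 -0.0017 -0.0065]
```

View pics/scene2c.png

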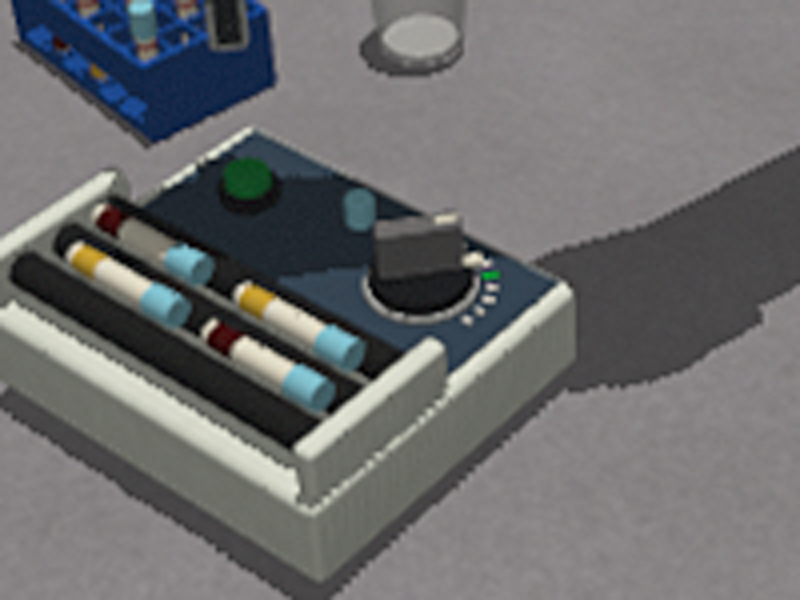

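View pics/top2c.png

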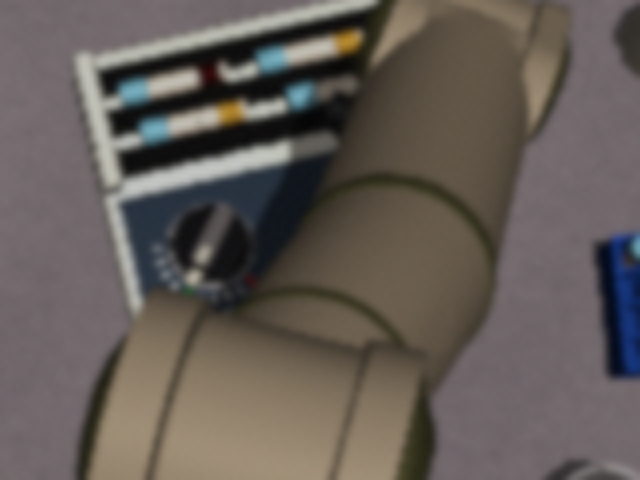

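Emit:
servo_tool(targets=[[[3, 15, -1, -0.015, 0, -0.006, 0], [1, 20, 0, 0, 0, 0, 0], [0, 20, 0, 0, 0, 0, 0], [0, 18, 0, 0, 0, 0, 0], [0, 5, 0, 0, 0, 0, 0], [0, 0, 0, 0, 0, 0, 0]]])

```text
t: 14.4
position: [557.0, -168.3, 114.2]
eef_rot: [0.384, -0.382, 0.595, -0.594]
wrist_force: [0.2, 0.2, -0.6]
gripper_width: -0.002
```

```bash
python3 -c "
from go import *
rep((556.5,-177,101),-115)
p=read_camera('scene')
c=p['color'][170:250,200:300]
cv2.imwrite('pics/s13.png',cv2.resize(c,None,fx=7,fy=7,interpolation=cv2.INTER_CUBIC)[:,:,::-1])
"
```

```text
t 14.4 pos [ 557.  -168.3  114.2] yaw x -114.44 ydown [ 0.001  0.003 -1.   ] j7 -1.585 F [ 0.16  0.25 -0.64] M [-0.025 -0.018  0.005] g -0.002
shift tool [ 8.1 13.2  3.1] rotvec [ 0.0006  0.0098 -0.0033]
```

View pics/s13.png

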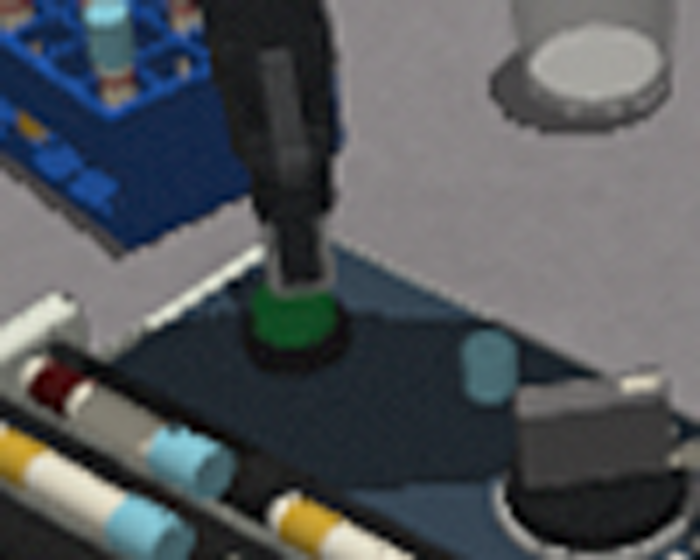

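Fingers about 8 mm off to +y; correcting before pressing.

Emit:
servo_tool(targets=[[[5, 0, 2, 0, 0, 0, 0], [2, 0, 1, 0, 0, 0, 0], [0, 0, 0, 0, 0, 0, 0]]])

```text
t: 14.7
position: [557.9, -175.7, 116.7]
eef_rot: [0.385, -0.382, 0.594, -0.594]
wrist_force: [-0.2, 0.7, 0.3]
gripper_width: 0.002
```

```bash
python3 -c "
from go import *
rep((556.5,-177,101),-115)"
```

```text
t 14.7 pos [ 557.9 -175.7  116.7] yaw x -114.33 ydown [ 0.003  0.003 -1.   ] j7 -1.574 F [-0.2   0.71  0.33] M [-0.03  -0.065 -0.004] g 0.002
shift tool [ 1.8 15.7 -0.8] rotvec [-0.0015  0.0117 -0.004 ]
```

Emit:
servo_tool(targets=[[[1, 6, -1, 0, 0, 0, 0], [1, 5, 0, 0, 0, 0, 0], [0, 0, 0, 0, 0, 0, 0]]])

```text
t: 14.95
position: [557.1, -178.1, 106.9]
eef_rot: [-0.386, 0.381, -0.594, 0.595]
wrist_force: [-0.5, 0.3, 0.4]
gripper_width: 0.002
```

```bash
python3 -c "
from go import *
rep((556.5,-177,101),-115)"
```

```text
t 14.95 pos [ 557.1 -178.1  106.9] yaw x -114.36 ydown [ 0.007  0.002 -1.   ] j7 -1.566 F [-0.48  0.29  0.44] M [-0.016 -0.02  -0.005] g 0.002
shift tool [-0.7  5.9 -1. ] rotvec [-0.0054  0.0111 -0.0048]
```

Emit:
servo_tool(targets=[[[0, 3, 0, 0, 0, 0, 0], [0, 1, 0, 0, 0, 0, 0]]])

```text
t: 15.12
position: [557.0, -178.3, 102.6]
eef_rot: [-0.386, 0.381, -0.594, 0.595]
wrist_force: [-0.4, 0.7, 0.2]
gripper_width: 0.003
```

```bash
python3 -c "
from go import *
rep((556.5,-177,101),-115)"
```

```text
t 15.1167 pos [ 557.  -178.3  102.6] yaw x -114.39 ydown [ 0.007  0.002 -1.   ] j7 -1.564 F [-0.42  0.71  0.23] M [-0.045 -0.034  0.005] g 0.003
shift tool [-0.9  1.6 -1. ] rotvec [-0.0055  0.0106 -0.0048]
```

Emit:
servo_tool(targets=[[[0, 2, 0, 0, 0, 0, 0], [0, 1, 0, 0, 0, 0, 0]]])

```text
t: 15.28
position: [557.1, -178.3, 99.3]
eef_rot: [-0.386, 0.381, -0.594, 0.595]
wrist_force: [-0.7, -0.8, 2.5]
gripper_width: -0.0
```

Emit:
servo_tool(targets=[[[0, 1.5, 0, 0, 0, 0, 0], [0, 1, 0, 0, 0, 0, 0]]])

```text
t: 15.45
position: [557.1, -178.3, 96.8]
eef_rot: [-0.386, 0.381, -0.594, 0.595]
wrist_force: [-0.9, -0.3, 4.3]
gripper_width: -0.0
```

Emit:
servo_tool(targets=[[[0, 1, 0, 0, 0, 0, 0], [0, 0.5, 0, 0, 0, 0, 0]]])

```text
t: 15.62
position: [557.1, -178.3, 95.4]
eef_rot: [-0.386, 0.38, -0.594, 0.595]
wrist_force: [-0.5, -0.0, 4.1]
gripper_width: -0.002
```

Emit:
servo_tool(targets=[[[0, 0.8, 0, 0, 0, 0, 0], [0, 0, 0, 0, 0, 0, 0]]])

```text
t: 15.78
position: [557.1, -178.3, 95.3]
eef_rot: [-0.386, 0.38, -0.594, 0.595]
wrist_force: [-1.7, 0.8, 4.7]
gripper_width: -0.002
```

Emit:
servo_tool(targets=[[[0, 0.5, 0, 0, 0, 0, 0], [0, 0, 0, 0, 0, 0, 0]]])

```text
t: 15.95
position: [557.1, -178.3, 95.3]
eef_rot: [-0.386, 0.38, -0.594, 0.595]
wrist_force: [-0.6, 0.9, 4.2]
gripper_width: 0.003
```

Emit:
servo_tool(targets=[[[0, 1.2, 0, 0, 0, 0, 0], [0, 0.8, 0, 0, 0, 0, 0]]])

```text
t: 16.12
position: [557.1, -178.3, 95.0]
eef_rot: [-0.386, 0.38, -0.594, 0.595]
wrist_force: [-3.4, 1.7, 15.1]
gripper_width: -0.002
```

```bash
python3 -c "
from go import *
f=[]
for i in range(3):
    p=read_camera('scene'); f.append(read_state()['wrist_force'][2])
print(f); rep()
c=p['color'][170:250,200:300]
cv2.imwrite('pics/s14.png',cv2.resize(c,None,fx=7,fy=7,interpolation=cv2.INTER_CUBIC)[:,:,::-1])
"
```

```text
[np.float64(15.878227980064054), np.float64(13.995651138076397), np.float64(14.097180304263205)]
t 16.2667 pos [ 557.1 -178.3   95. ] yaw x -114.41 ydown [ 0.009  0.003 -1.   ] j7 -1.56 F [-4.13  1.12 14.1 ] M [0.208 0.861 0.035] g -0.002
```

View pics/s14.png

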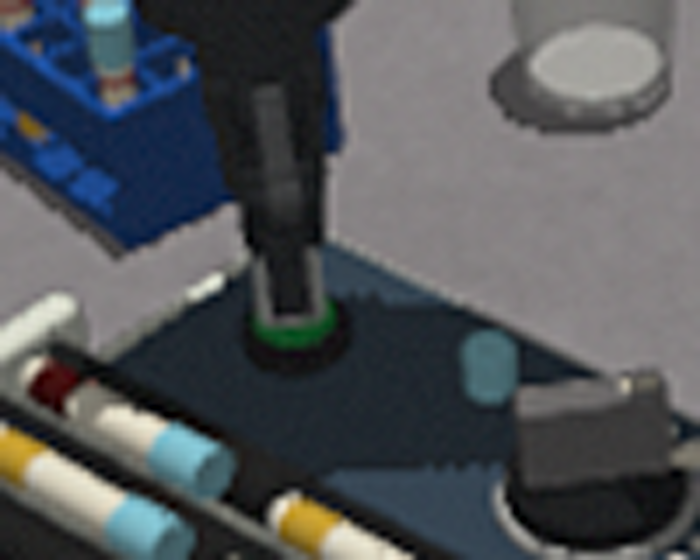

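Bottomed at about 15 N, and the button is visibly sunk. Releasing.

Emit:
servo_tool(targets=[[[0, -3, 0, 0, 0, 0, 0], [0, -8, 0, 0, 0, 0, 0], [0, -20, 0, 0, 0, 0, 0], [0, -30, 0, 0, 0, 0, 0], [0, -30, 0, 0, 0, 0, 0], [0, -20, 0, 0, 0, 0, 0], [0, 0, 0, 0, 0, 0, 0], [0, 0, 0, 0, 0, 0, 0]]])

```text
t: 16.93
position: [555.6, -178.3, 211.5]
eef_rot: [-0.386, 0.38, -0.594, 0.595]
wrist_force: [0.2, 0.8, -0.2]
gripper_width: -0.002
```

Emit:
servo_tool(targets=[[[30, 0, 0, 0, 0, 0, 0], [35, 0, 0, 0, 0, 0, 0], [35, 0, 0, 0, 0, 0, 0], [35, 0, 0, 0, 0, 0, 0], [20, 0, 0, 0, 0, 0, 0], [0, 0, 0, 0, 0, 0, 0], [0, 0, 0, 0, 0, 0, 0], [0, 0, 0, 0, 0, 0, 0]]])

```text
t: 17.6
position: [488.6, -321.2, 204.2]
eef_rot: [0.387, -0.383, 0.595, -0.591]
wrist_force: [0.2, 0.5, 0.2]
gripper_width: 0.004
```

```bash
python3 -c "
from go import *
rep()
for n in ('scene','top'):
    p=read_camera(n)
    c=p['color'];c=c[170:320,180:380] if n=='scene' else c[180:300,290:450]
    cv2.imwrite('pics/%s3c.png'%n,cv2.resize(c,None,fx=4,fy=4,interpolation=cv2.INTER_CUBIC)[:,:,::-1])
"
```

```text
t 17.6 pos [ 488.6 -321.2  204.2] yaw x -114.07 ydown [ 0.001  0.008 -1.   ] j7 -1.332 F [0.22 0.49 0.16] M [ 0.015  0.014 -0.008] g 0.004
```

View pics/scene3c.png

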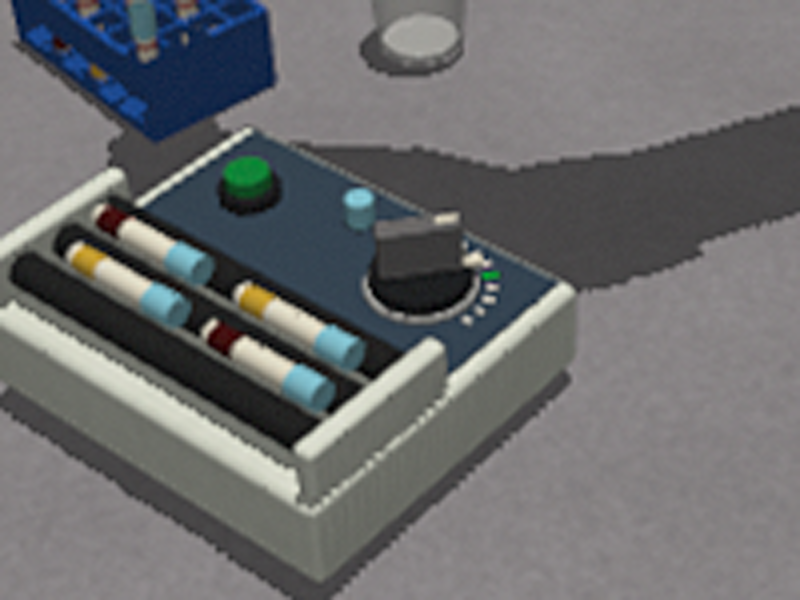

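View pics/top3c.png

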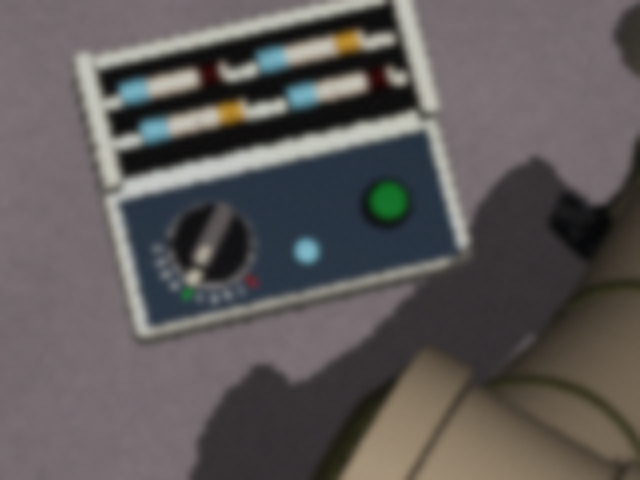

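The pictures show the pointer on the green mark, the button back up, the cap where it was, and the arm clear of everything. Handing in.

```bash
python3 -c "
from go import *
print(hand_in())"
```

```text
the job is handed in; nothing more can be done
None
```

The job is handed in at about 17.6 s; no verdict is reported.

- **Winding back:** I gripped the bar and wound it counter-clockwise onto the sprung stop. I held it about 0.4 s at roughly 0.44 N m, which the given stop and click figures put at about 0.11 rad past red. This is inferred from torque and tool angle, because the fingers hid the pointer.
- **Setting the dial:** I turned it clockwise until it snapped into the fifth click, with the torque dropping to about zero. I then let go and lifted clear.
- **Start button:** I pressed it to the bottom at about 15 N. The picture showed it sunk in its collar; then I released it.

**Last checks:** both cameras show the pointer on the green mark, the button back up, the stray cap where it was, and the arm clear. The other bench items were only checked where they showed in those close-up pictures.

**What disagreed:** the play seen from the tool angle came out uneven, about 3–4° one way and 8° the other. That fits an offset of 2–3° in my scale or grip angle. If it is real, it could make my stop angle wrong by about 0.04 rad, but the torque reading pointed to a safe value. In the mixer pose fit, one lower case corner was 6 pixels off, while the dial and button points fitted within about half a pixel.

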